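# Dry-lay two sea-glass pictures

### The job

Dry-lay the two sea-glass pictures inside their drawn outlines: on the turquoise fish board the green round goes at the nose end, the blue oblong lengthwise between it and the glued-on tail, and the small black round on top of the green one, in its middle, as the eye. On the plywood boat board the white sail goes behind the glued-on brown hull with its point away from the hull, and the amber sun in the ring to the left of the sail as the robot sees it (the right-hand ring stays empty). Let all pieces lie flat and leave the rose and grey scraps where they are.

Things in the scene. Friction and masses are not known exactly. Their poses are not given: they have to be found in the camera images.
- fish_board: Fixed turquoise fish, 84 (x; 110 over fins) by 208 mm (y), top 8 mm above the table, nose +y (roughly robot's left, yaw within 0.4 rad), forked tail -y. Origin: table plane, mid-width, 94 mm behind the nose tip. Drawn outlines: 44 mm ring (green) at x 0, y +60 mm; 40 x 52 mm oblong (blue, long along y) at x 0, y +8 mm. Two glued blue tail pieces 12 mm high at y -82 to -27 mm.
- boat_board: Fixed plywood board, 120 (x) by 180 mm (y), top 8 mm above the table; origin: its centre, table plane; +x roughly away from robot (yaw within 0.4 rad). Glued brown hull 80 mm along y, 12 mm high, at x -50 to -22 mm. Drawn: sail outline pointing +x (sail origin goes at x +14, y 0 mm); 36 mm rings at x +14, y +64 (left, amber) and y -64 mm (stays empty).
- green_round: Loose green glass disc, 40 mm across, 12 mm thick, about 40 g. Origin at the centre of its underside; z up.
- blue_oblong: Loose blue glass oblong, 36 mm (its x) by 48 mm (its y), 12 mm thick, about 50 g. Origin at the centre of its underside; z up. Its two ends are alike.
- black_round: Loose small black glass disc, 22 mm across, 12 mm thick, 12 g. Origin at the centre of its underside; z up.
- white_sail: Loose white glass sail, house-shaped, 12 mm thick, about 50 g. Origin in its underside on its centre line: parallel sides at y -18 and +18 mm run from x -26 mm (straight foot) to x +10 mm, from there it tapers to a point at x +28 mm. z up.
- amber_round: Loose amber (orange-yellow) glass disc, 32 mm across, 12 mm thick, 25 g. Origin at the centre of its underside; z up.
- rose_scrap: Loose rose-pink glass scrap, 30 x 24 mm, 10 mm thick, not used: leave it alone. Origin at the centre of its underside.
- grey_scrap: Loose grey glass scrap, 32 x 22 mm, 10 mm thick, not used: leave it alone. Origin at the centre of its underside.

How it is judged:
By the outcome, as a careful person would: the job done as asked, in the order asked, and still so for the second after the job is handed in, with the robot touching nothing.
It also fails if it takes over 120 s, if anything falls off the work surface, if the arm or the gripper's body presses on something with over 40 N, if the wrist force passes 120 N, or if a joint passes its speed limit or range.

### The arm

A 6-joint arm with a two-finger parallel gripper is mounted at the origin on the work surface. World frame = base frame: x ahead of the robot, y to its left, z up, the work surface at z = 0. Lengths are in m, angles in rad, forces in N, time in s.
With the tool pointing down it reaches from about 0.4 to 0.925 m from the base axis. Payload 12.5 kg.
Tool frame: the origin (TCP) lies midway between the tips of the shut fingers; the grasp point (between the pads) lies r.hold_point_z behind it (r.hold_point_z is the distance from the TCP to the grasp point, in m); z points along the fingers, y is the line along which they close (so a half turn about z gives the same grasp; the last joint's range is limited). The gripper opens to 95 mm and grips with 3 to 60 N. Pads are 20 mm wide; open, the fingers measure 119 mm over their backs; the gripper's body (75 mm by 180 mm) begins 59 mm behind the grasp point.
Start: joints at [1.07, 0.491, 1.559, -0, 1.092, -0.106], TCP at [0.24, 0.577, 0.177] pointing down, gripper open.
Joint ranges: [-3.1, 3.1], [-0.84, 2.19], [0.05, 2.79], [-1.13, 4.28], [0.06, 2.93], [-2.69, 2.69]. Speed limits (rad/s): [2.22, 2.22, 2.79, 3.14, 3.14, 3.14].

### API

Orientations are given as a unit quaternion [x, y, z, w].
In Python, from station import r gives the robot as it stands. The module is installed in compiled form; this text tells all that it offers.
- The arm moves only by the tool play_rows, never from a script. Its argument "series" is a list of rows, each a list of 3 entries, a list of its own where there are three numbers: the closure, from 0 (fully open) to 1 (shut), then the shift along the world's x, y, z scaled (see below), then the turn about the world's z scaled (see below). In form: [[jaw, [dx, dy, dz], twist], ...]. A call has exactly 8 rows; each row is the pose to reach, as a shift and turn from the pose commanded when the call began, turning the shorter way round; what a row does not reach only later rows make up. The controller multiplies each number of a shift by 500 mm and each number of a turn by 180 degrees. A row lasts 1/8 s, in which the tool goes at most 62.5 mm and 10.7 degrees, less where a joint would pass 70% of its speed; a pose out of reach is approached as far as the arm can. A call with a number of a shift or a turn outside -1 to 1 is refused whole. A call with a gripper value outside its range is refused whole. The fingers move at their own pace and stop on an object; "squeeze" is the grip in N (left out, the last holds). Time passes only in rows, so rows that repeat a pose let the fingers close, or fill a call up. It gives the time, the measured TCP pose, the force, the opening and the grip force at its end, in the units of the state.
- r.get_state(): the state, without advancing time (a new reading comes with each control period).
- r.read_camera(name): name is "side" or "top"; returns (picture, depth): 420x560x3 uint8, red, green, blue; 420x560 float32, m along the optical axis (not along the pixel's ray), 0 where there is no reading.
- r.camera_model(name): a dict with "intrinsics" (3x3 intrinsics, pixels), "R" (3x3) and "t" (3): a world point X has camera coordinates R X + t. Camera axes: x right, y down, z forward; pixel columns grow to the right and rows downward; lengths in m; the calibration is good to about 2 mm. A picture is of the moment at which its call begins. camera_model takes no time and is no camera call.
- r.finish_job(): hands the job in; it is judged then, once.
The state is a dict: "clock": time; "q": joint angles; "joint_velocities": joint speeds; "effort": joint torques, N m; "ee_pos": TCP position; "tcp_rot": TCP orientation; "ft_force": force on the tool from outside, world axes, zero at the start; "wrist_torque": the same for the moment, N m; "opening": finger opening in m; "grip_force": force on a finger pad.
Only numpy, scipy, OpenCV 4.12 (cv2) and the standard library are available. Lean on these libraries where they do the work, as an engineer would, in place of code of your own. Each camera call takes 0.05 s, during which the arm holds its last target. There are 200 camera calls.

## Working session

There is one attempt and no reset: what is moved stays moved. The work goes in short steps, Python scripts to look and compute and a tool call to move; the robot and the scene stay as the last step left them, time stands still between calls to the robot, and variables do not carry over. Pictures are saved under pics/ and viewed, at most 14 in all, crops included, and the job is handed in when it is done.

Besides the shell and the picture viewer there is one more tool, called after "Call:" by a JSON object that holds its "method" and its "body", one argument or row to a line. play_rows: Moves the arm, as the interface text tells. Its arguments: {"type":"object","properties":{"series":{"type":"array"},"squeeze":{"type":"number"}},"required":["series"]}

```bash
mkdir -p pics; cat > h.py <<'E'
import numpy as np,cv2
from station import r
def snap(n,tag):
    p,d=r.read_camera(n); cv2.imwrite(f'pics/{tag}.png',cv2.cvtColor(p,cv2.COLOR_RGB2BGR)); np.savez(f'pics/{tag}.npz',p=p,d=d); return p,d
def world(n,u,v,z):
    m=r.camera_model(n);K,R,t=[np.array(m[k],float) for k in('intrinsics','R','t')]
    ray=R.T@np.linalg.inv(K)@[u,v,1]; c=-R.T@t
    return c+ray*(z-c[2])/ray[2]
E
python3 - <<'E'
from h import *
snap('top','top0');snap('side','side0')
s=r.get_state();print({k:np.round(s[k],4) for k in('clock','ee_pos','tcp_rot','opening','ft_force')},r.hold_point_z)
for n in('top','side'):
    m=r.camera_model(n);print(n,m['intrinsics'],-np.array(m['R']).T@m['t'])
a=cv2.imread('pics/top0.png');cv2.imwrite('pics/top0b.png',cv2.resize(a,(800,600),interpolation=cv2.INTER_CUBIC))
E
```

```text
{'clock': np.float64(0.1), 'ee_pos': array([0.2402, 0.5767, 0.176 ]), 'tcp_rot': array([ 1.961e-01,  9.806e-01, -5.000e-04, -2.000e-04]), 'opening': np.float64(0.0951), 'ft_force': array([-0.2883, -0.9394, -0.2813])} 0.0188
top [[538.96906911   0.         279.50431005]
 [  0.         538.96906911 212.88566129]
 [  0.           0.           1.        ]] [ 0.37674215 -0.0144437   0.94894237]
side [[408.78630711   0.         278.42221004]
 [  0.         408.78630711 208.86507481]
 [  0.           0.           1.        ]] [0.243934   0.45973742 0.43843834]
```

View pics/top0b.png

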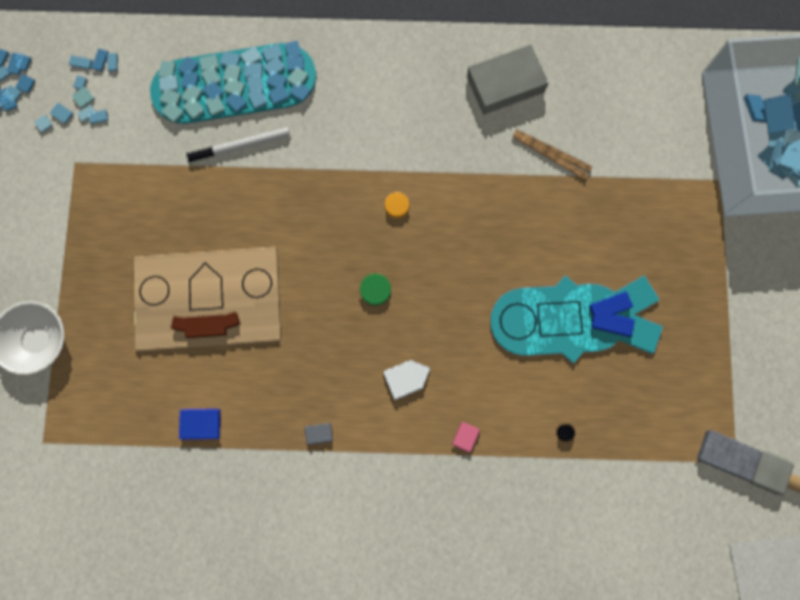

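View pics/side0.png

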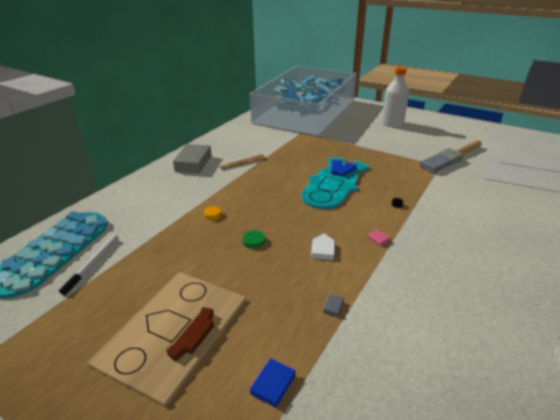

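The top view (800×600, +x up, +y left) shows the boat board around (207,298), the fish at (550,322) with its nose to the left, amber (397,205), green (375,290), sail (406,380) with its point right and up, blue (200,424), black (565,433), grey (318,434) and rose (466,437). Next I'll segment the pieces.

```bash
python3 - <<'E'
from h import *
f=np.load('pics/top0.npz');p=f['p'];d=f['d']
m=r.camera_model('top');K,R,t=[np.array(m[k],float) for k in('intrinsics','R','t')]
vv,uu=np.mgrid[:420,:560]
X=(np.linalg.inv(K)@np.stack([uu*d,vv*d,d],0).reshape(3,-1)); W=(R.T@(X-t[:,None])).reshape(3,420,560)
H=W[2]
print('table noise',np.median(H[200:230,290:330]),H[200:230,290:330].std())
c={'amber':(397,205),'green':(375,290),'sail':(406,380),'blue':(200,424),'black':(565,433),'grey':(318,434),'rose':(466,437)}
for k,(u,v) in c.items():
    u=int(u*.7);v=int(v*.7)
    sub=np.zeros((420,560),bool);sub[v-24:v+25,u-24:u+25]=1
    hm=(sub&(H>0.007)&(H<.03)).astype(np.uint8)
    col=np.median(p[v-2:v+3,u-2:u+3].reshape(-1,3),0)
    cm=(sub&(np.abs(p.astype(int)-col).max(2)<(40))).astype(np.uint8)
    for nm,mk in(('h',hm),('c',cm)):
        n,l,s,ce=cv2.connectedComponentsWithStats(mk); i=l[v,u]
        if i==0: print(k,nm,'none');continue
        pts=np.argwhere(l==i)[:,::-1]
        w=np.array([world('top',a,b,.012)[:2] for a,b in pts])*1000
        rc=cv2.minAreaRect(w.astype(np.float32)); M=np.cov(w.T);
        print(k,nm,len(w),'mean',w.mean(0).round(1),'rect',np.round(rc[0],1),np.round(rc[1],1),round(rc[2],1),'PCA',np.round(np.degrees(np.arctan2(2*M[0,1],M[0,0]-M[1,1])/2),1))
a=cv2.imread('pics/top0.png')
cv2.imwrite('pics/z1.png',np.vstack([cv2.resize(a[165:255,85:205],(800,600),interpolation=cv2.INTER_CUBIC)]))
cv2.imwrite('pics/z2.png',cv2.resize(a[180:267,340:470],None,fx=6,fy=6,interpolation=cv2.INTER_CUBIC))
E
```

```text
table noise 0.000950640898004942 0.061089245477491935
amber h 240 mean [686.7  -2.7] rect [686.7  -2.8] [32.4 30.6] 19.5 PCA 6.3
amber c 224 mean [688.   -2.8] rect [687.7  -2.1] [30.4 29.1] 1.7 PCA -18.6
green h 387 mean [576.7  20.6] rect [576.6  20.4] [38.2 37.4] 1.8 PCA -2.7
green c 368 mean [575.5  20.6] rect [575.7  20.4] [36.3 37.4] 1.7 PCA 74.0
sail h 541 mean [466.6 -20.8] rect [468.2 -24.2] [36.1 53.3] 24.3 PCA -65.2
sail c 507 mean [466.4 -20.7] rect [467.9 -23.4] [35.1 50.5] 24.3 PCA -67.2
blue h 597 mean [404.3 226.5] rect [404.5 226.5] [34.  48.9] 1.6 PCA -88.8Traceback (most recent call last):
  File "<stdin>", line 19, in <module>
  File "h.py", line 6, in world
    m=r.camera_model(n);K,R,t=[np.array(m[k],float) for k in('intrinsics','R','t')]
ValueError: time passes only in moves, steps and waits
```

```bash
cat > h.py <<'E'
import numpy as np,cv2
from station import r
_c={}
def model(n):
    if n not in _c:
        m=r.camera_model(n);_c[n]=[np.array(m[k],float) for k in('intrinsics','R','t')]
    return _c[n]
def snap(n,tag):
    p,d=r.read_camera(n); cv2.imwrite(f'pics/{tag}.png',cv2.cvtColor(p,cv2.COLOR_RGB2BGR)); np.savez(f'pics/{tag}.npz',p=p,d=d); return p,d
def world(n,u,v,z):
    K,R,t=model(n)
    ray=R.T@np.linalg.inv(K)@[u,v,1]; c=-R.T@t
    return c+ray*(z-c[2])/ray[2]
def heights(n,d):
    K,R,t=model(n);vv,uu=np.mgrid[:420,:560]
    X=np.linalg.inv(K)@np.stack([uu*d,vv*d,d],0).reshape(3,-1)
    return (R.T@(X-t[:,None])).reshape(3,420,560)[2]
def piece(n,p,d,u,v,ztop,lo=.007,hi=.03):
    H=heights(n,d);sub=np.zeros((420,560),bool);sub[v-24:v+25,u-24:u+25]=1
    _,l=cv2.connectedComponents((sub&(H>lo)&(H<hi)).astype(np.uint8))
    pts=np.argwhere((l==l[v,u]))[:,::-1]
    w=np.array([world(n,a,b,ztop)[:2] for a,b in pts])*1000
    rc=cv2.minAreaRect(w.astype(np.float32))
    return len(w),w.mean(0).round(1),[np.round(x,1) for x in rc]
E
python3 - <<'E'
from h import *
f=np.load('pics/top0.npz');p=f['p'];d=f['d']
c={'blue':(200,424),'black':(565,433),'grey':(318,434),'rose':(466,437)}
for k,(u,v) in c.items(): print(k,piece('top',p,d,int(u*.7),int(v*.7),.012))
a=cv2.imread('pics/top0.png')
cv2.imwrite('pics/z1.png',cv2.resize(a[165:255,85:205],(800,600),interpolation=cv2.INTER_CUBIC))
cv2.imwrite('pics/z2.png',cv2.resize(a[180:267,340:470],None,fx=6,fy=6,interpolation=cv2.INTER_CUBIC))
E
```

```text
blue (597, array([404.3, 226.5]), [array([404.5, 226.5]), array([34. , 48.9]), np.float64(1.6)])
black (129, array([ 406.9, -214.6]), [array([ 406.9, -214.7]), array([20.3, 20.8]), np.float64(1.6)])
grey (236, array([396.9,  82.8]), [array([397. ,  82.7]), array([21.8, 31.8]), np.float64(10.2)])
rose (234, array([398.1, -94.3]), [array([398. , -94.4]), array([23.5, 29.6]), np.float64(67.5)])
```

View pics/z1.png

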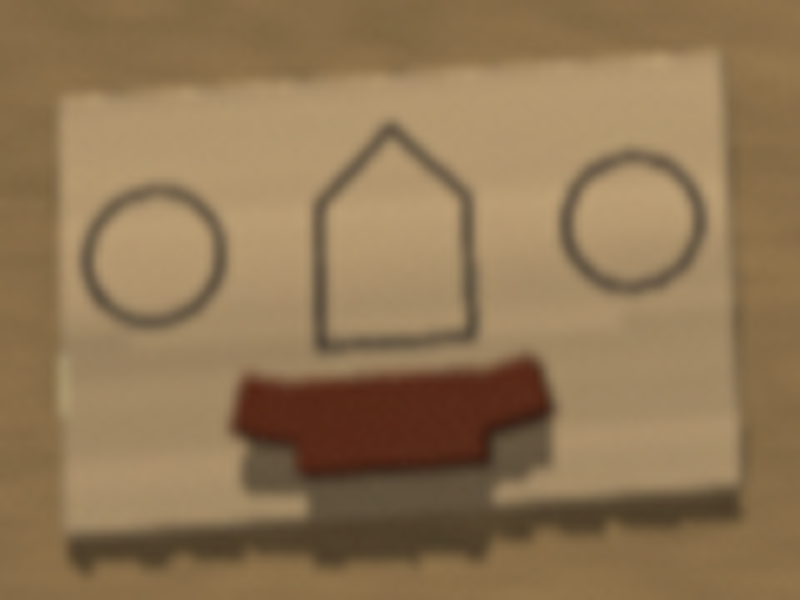

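View pics/z2.png

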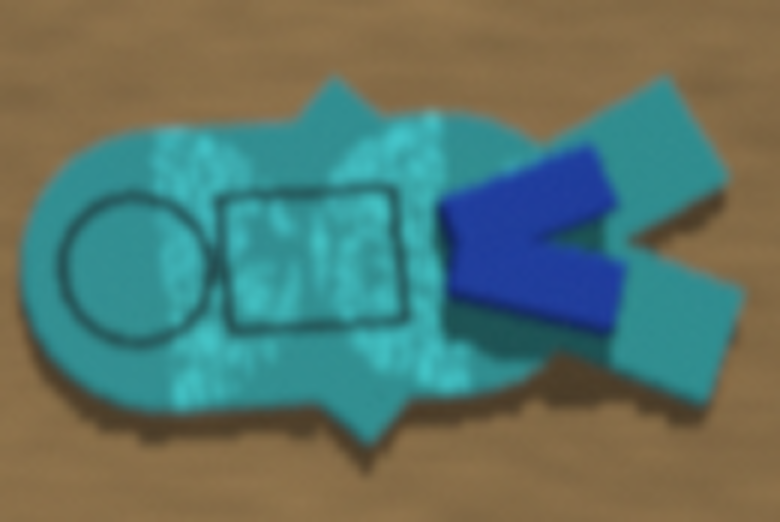

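Boat crop: left ring at (154,256), sail foot corners (323,348) and (473,336), shoulders (321,202) and (467,192), point (391,125), right ring (632,222). Fish crop: ring at (137,269), oblong corners (220,200), (396,188), (406,316) and (232,331).

```bash
python3 - <<'E'
from h import *
def W(x,y,s,o): return world('top',(x+.5)/s-.5+o[0],(y+.5)/s-.5+o[1],.008)[:2]*1000
def fit(loc,wp):
    loc=np.array(loc,float);wp=np.array(wp);a=loc-loc.mean(0);b=wp-wp.mean(0)
    th=np.arctan2((a[:,0]*b[:,1]-a[:,1]*b[:,0]).sum(),(a*b).sum());c,s=np.cos(th),np.sin(th);Rm=np.array([[c,-s],[s,c]])
    T=wp.mean(0)-Rm@loc.mean(0); print('yaw',np.degrees(th).round(2),'org',T.round(1),'res',(wp-(loc@Rm.T+T)).round(1).tolist()); return lambda q:(Rm@q+T).round(1)
# sail outline likely offset 2mm outward; symmetric in y
B=[(154,256),(632,222),(323,348),(473,336),(321,202),(467,192),(391,125)]
f=fit([(14,64),(14,-64),(-14,20),(-14,-20),(24.8,20),(24.8,-20),(45,0)],[W(*q,800/120,(85,165)) for q in B])
print('sail',f([14,0]),'amber',f([14,64]))
F=[(137,269),(220,200),(396,188),(406,316),(232,331)]
g=fit([(0,60),(20,34),(20,-18),(-20,-18),(-20,34)],[W(*q,6,(340,180)) for q in F])
print('green',g([0,60]),'blue',g([0,8]))
E
```

```text
yaw 5.91 org [559.5 231.1] res [[-0.2, 0.2], [-0.4, 0.4], [-0.5, -0.3], [-0.2, -0.2], [0.6, -0.6], [0.4, 0.3], [0.2, 0.1]]
sail [573.5 232.5] amber [566.9 296.2]
yaw 5.3 org [ 546.4 -217.8] res [[0.1, 0.3], [-0.7, -0.3], [-0.4, -0.7], [1.1, 0.6], [-0.1, 0.1]]
green [ 540.9 -158. ] blue [ 545.7 -209.8]
```

Call:
{"method": "play_rows", "body": {
  "series": [
    [0, [0.48, -0.8, -0.14], -0.345],
    [0, [0.48, -0.8, -0.14], -0.345],
    [0, [0.48, -0.8, -0.14], -0.345],
    [0, [0.48, -0.8, -0.14], -0.345],
    [0, [0.48, -0.8, -0.14], -0.345],
    [0, [0.48, -0.8, -0.14], -0.345],
    [0, [0.48, -0.8, -0.14], -0.345],
    [0, [0.48, -0.8, -0.14], -0.345]
  ],
  "squeeze": 20
}}

```text
clock: 1.1
ee_pos: [0.4813, 0.1744, 0.106]
tcp_rot: [0.675, 0.738, -0.0, -0.0]
ft_force: [0.5, 1.2, 0.5]
opening: 0.0953
grip_force: 0.0
```

Call:
{"method": "play_rows", "body": {
  "series": [
    [0, [0.193, -0.313, -0.1], 0],
    [0, [0.193, -0.313, -0.1], 0],
    [0, [0.193, -0.313, -0.1], 0],
    [0, [0.193, -0.313, -0.1], 0],
    [0, [0.193, -0.313, -0.16], 0],
    [0, [0.193, -0.313, -0.206], 0],
    [0, [0.193, -0.313, -0.206], 0],
    [0, [0.193, -0.313, -0.206], 0]
  ]
}}

```text
clock: 2.1
ee_pos: [0.5771, 0.0209, 0.0044]
tcp_rot: [0.674, 0.739, 0.0, 0.0]
ft_force: [0.3, 0.7, -0.2]
opening: 0.0953
grip_force: 0.0
```

Call:
{"method": "play_rows", "body": {
  "series": [
    [1, [0, 0, 0], 0],
    [1, [0, 0, 0], 0],
    [1, [0, 0, 0], 0],
    [1, [0, 0, 0], 0],
    [1, [0, 0, 0], 0],
    [1, [0, 0, 0], 0],
    [1, [0, 0, 0], 0],
    [1, [0, 0, 0], 0]
  ]
}}

```text
clock: 3.1
ee_pos: [0.5768, 0.0204, 0.0035]
tcp_rot: [0.674, 0.739, 0.0, 0.0]
ft_force: [0.5, -0.2, 0.2]
opening: 0.02
grip_force: 0.0
```

```bash
python3 - <<'E'
from h import *
s=r.get_state();print(s['opening'],s['grip_force'],s['ee_pos'])
snap('side','s1');print(model('side')[2]);a=cv2.imread('pics/s1.png');cv2.imwrite('pics/s1b.png',cv2.resize(a[120:300,150:390],(800,600),interpolation=cv2.INTER_CUBIC))
E
```

```text
0.019960183496449322 0.0 [0.57684823 0.02043849 0.00354054]
[0.45745405 0.21233918 0.45687891]
```

View pics/s1b.png

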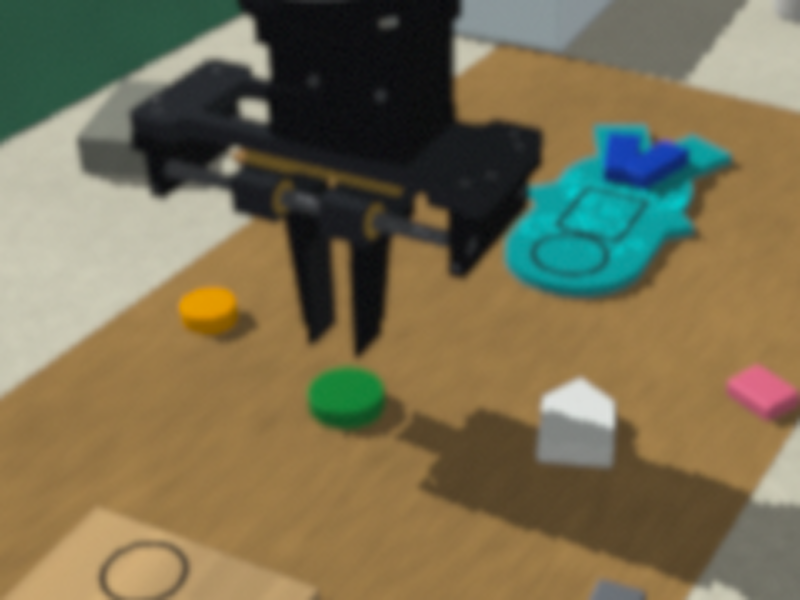

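The crop shows the fingertips at about (318,342) and (358,355), above or behind the green disc at (346,395). I'll check with depth.

```bash
python3 - <<'E'
from h import *
d=np.load('pics/s1.npz')['d'];K,R,t=model('side')
print('cam',-R.T@t)
for n,(x,y) in {'tipL':(318,333),'tipR':(362,345),'tipR up':(368,300),'green':(346,392),'amber':(209,305),'sail':(575,405)}.items():
    u,v=int(x*.3+150),int(y*.3+120);w=d[v-1:v+2,u-1:u+2];z=np.median(w)
    print(n,w.round(3).ravel(),(R.T@(np.linalg.inv(K)@[u*z,v*z,z]-t)*1000).round(1))
p,dd=snap('top','t1');print(model('top')[2])
a=cv2.imread('pics/t1.png');cv2.imwrite('pics/t1b.png',a)
E
```

```text
cam [0.243934   0.45973742 0.43843834]
tipL [0.669 0.672 0.675 0.672 0.672 0.678 0.674 0.674 0.678] [587.4  28.4  46.8]
tipR [0.    0.66  0.663 0.658 0.663 0.667 0.662 0.662 0.665] [561.9  27.6  47.8]
tipR up [0.642 0.643 0.649 0.643 0.645 0.65  0.645 0.646 0.651] [556.9  27.3  74.9]
green [0.691 0.694 0.693 0.689 0.688 0.69  0.688 0.689 0.687] [575.1  25.9  12.5]
amber [0.758 0.757 0.756 0.754 0.755 0.755 0.755 0.755 0.751] [684.8   1.7  12.5]
sail [0.683 0.681 0.683 0.679 0.68  0.68  0.677 0.678 0.676] [471.5 -26.   11.5]
[-0.02632773  0.54851739  0.86085447]
```

View pics/t1b.png

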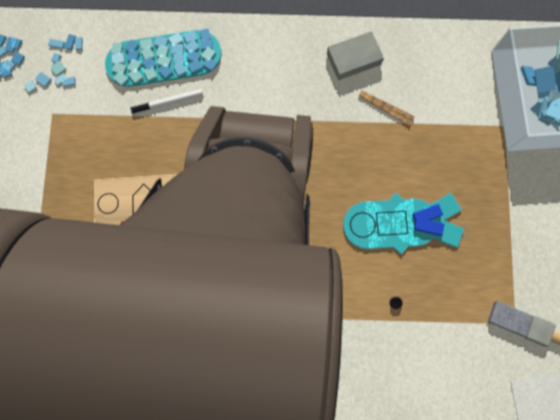

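Call:
{"method": "play_rows", "body": {
  "series": [
    [0, [0, 0, 0], 0],
    [0, [0, 0, 0], 0],
    [0, [0, 0, 0], 0],
    [0, [0, 0, 0], 0],
    [0, [0, 0, 0], 0],
    [0, [0, 0, 0], 0],
    [0, [0, 0, 0], 0],
    [0, [0, 0, 0], 0]
  ]
}}

```text
clock: 4.2
ee_pos: [0.5769, 0.0204, 0.0036]
tcp_rot: [0.674, 0.739, 0.0, 0.0]
ft_force: [-0.6, -0.3, -0.9]
opening: 0.0871
grip_force: 0.0
```

```bash
python3 - <<'E'
from h import *
s=r.get_state();print(s['opening'],s['ee_pos'],s['tcp_rot'],s['q'])
K,R,t=model('side')
for X in([.577,.0204,.0035],[.577,.0204,.043]):
    q=K@(R@X+t);q=q[:2]/q[2];print(X,q,'crop',(q-[150,120])/.3)
snap('side','s2');a=cv2.imread('pics/s2.png');cv2.imwrite('pics/s2b.png',cv2.resize(a[120:300,150:390],(800,600),interpolation=cv2.INTER_CUBIC))
E
```

```text
0.08707082633409378 [0.57689245 0.02043443 0.00359467] [6.73813242e-01 7.38901691e-01 5.52064971e-05 5.09435026e-05] [-7.90171749e-02  6.49067716e-01  1.83023515e+00  4.01855148e-05
  6.62141596e-01 -1.71130362e-01]
[0.577, 0.0204, 0.0035] [254.19906984 239.09075514] crop [347.33023279 396.96918379]
[0.577, 0.0204, 0.043] [253.08526416 220.34984837] crop [343.61754721 334.49949458]
```

View pics/s2b.png

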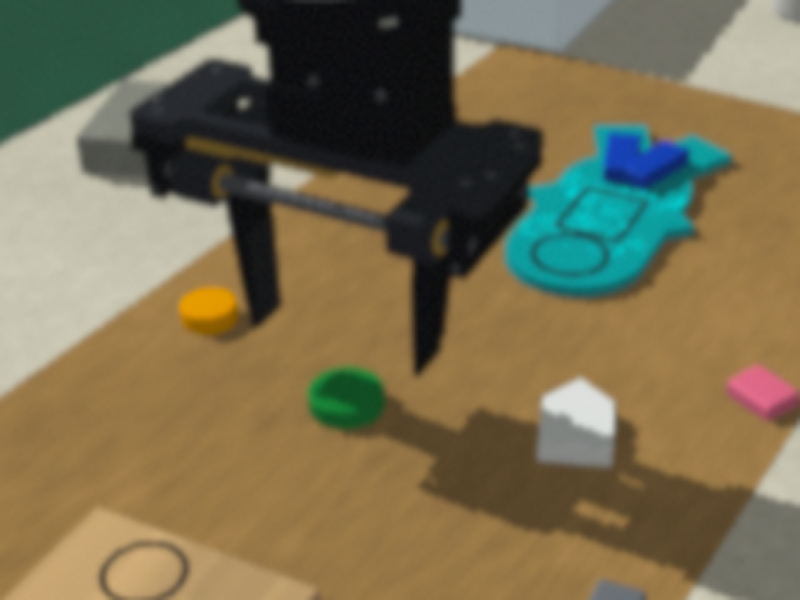

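The open fingertips are at (262,325) and (425,372), still about 40 mm above the table although the reported TCP z is 3.6 mm. The reported z is offset, so I'll lower further and watch the force.

Call:
{"method": "play_rows", "body": {
  "series": [
    [0, [0, 0, -0.02], 0],
    [0, [0, 0, -0.04], 0],
    [0, [0, 0, -0.06], 0],
    [0, [0, 0, -0.06], 0],
    [0, [0, 0, -0.06], 0],
    [0, [0, 0, -0.06], 0],
    [0, [0, 0, -0.06], 0],
    [0, [0, 0, -0.06], 0]
  ]
}}

```text
clock: 5.25
ee_pos: [0.5769, 0.0204, -0.0262]
tcp_rot: [0.674, 0.739, 0.0, 0.0]
ft_force: [0.9, -0.8, 0.2]
opening: 0.0949
grip_force: 0.0
```

```bash
python3 - <<'E'
from h import *
p,d=snap('side','s3');H=heights('side',d);dark=(p.max(2)<45)&(d>0)
sub=np.zeros_like(dark);sub[160:260,200:300]=1
m=dark&sub&(H>.004);
n,l,s,c=cv2.connectedComponentsWithStats(m.astype(np.uint8))
for i in range(1,n):
    if s[i,4]>40: print(s[i],np.sort(H[l==i])[:8].round(3))
a=cv2.imread('pics/s3.png');cv2.imwrite('pics/s3b.png',cv2.resize(a[120:300,150:390],(800,600),interpolation=cv2.INTER_CUBIC))
E
```

```text
[ 200  160  100   87 3184] [0.014 0.014 0.014 0.015 0.015 0.015 0.016 0.016]
[219 184  10   7  45] [0.086 0.087 0.089 0.089 0.09  0.091 0.091 0.091]
[218 194  14  36 309] [0.014 0.016 0.017 0.017 0.017 0.017 0.017 0.018]
```

View pics/s3b.png

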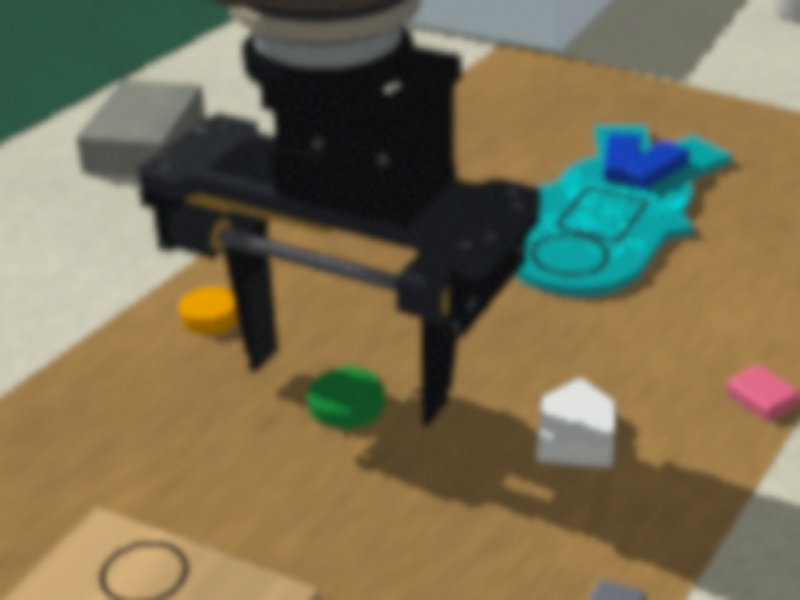

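The tips are at about (262,368) and (430,422), straddling the green disc at z ≈ 13 mm. I'll go 10 mm lower and close.

Call:
{"method": "play_rows", "body": {
  "series": [
    [0, [0, 0, -0.01], 0],
    [0, [0, 0, -0.02], 0],
    [0, [0, 0, -0.02], 0],
    [1, [0, 0, -0.02], 0],
    [1, [0, 0, -0.02], 0],
    [1, [0, 0, -0.02], 0],
    [1, [0, 0, -0.02], 0],
    [1, [0, 0, -0.02], 0]
  ]
}}

```text
clock: 6.3
ee_pos: [0.5769, 0.0204, -0.0364]
tcp_rot: [0.674, 0.739, 0.0, 0.0]
ft_force: [-0.6, -0.7, -0.4]
opening: 0.0503
grip_force: 0.0
```

Call:
{"method": "play_rows", "body": {
  "series": [
    [1, [0, 0, 0], 0],
    [1, [0, 0, 0], 0],
    [1, [0, 0, 0], 0],
    [1, [0, 0, 0], 0],
    [1, [0, 0, 0], 0],
    [1, [0, 0, 0.04], 0],
    [1, [0, 0, 0.08], 0],
    [1, [0, 0, 0.08], 0]
  ]
}}

```text
clock: 7.3
ee_pos: [0.5776, 0.0204, 0.0046]
tcp_rot: [0.674, 0.739, 0.001, 0.001]
ft_force: [-0.3, -0.4, -0.5]
opening: 0.0396
grip_force: 20.0
```

Call:
{"method": "play_rows", "body": {
  "series": [
    [1, [-0.071, -0.357, 0], 0],
    [1, [-0.071, -0.357, 0], 0],
    [1, [-0.071, -0.357, 0], 0],
    [1, [-0.071, -0.357, 0], 0],
    [1, [-0.071, -0.357, -0.04], 0],
    [1, [-0.071, -0.357, -0.055], 0],
    [1, [-0.071, -0.357, -0.063], 0],
    [1, [-0.071, -0.357, -0.063], 0]
  ]
}}

```text
clock: 8.3
ee_pos: [0.5415, -0.1576, -0.028]
tcp_rot: [0.674, 0.739, 0.0, -0.0]
ft_force: [0.1, -0.0, 0.5]
opening: 0.0395
grip_force: 20.0
```

Call:
{"method": "play_rows", "body": {
  "series": [
    [0.3, [0, 0, 0], 0],
    [0.3, [0, 0, 0], 0],
    [0.3, [0, 0, 0], 0],
    [0.3, [0, 0, 0.04], 0],
    [0.3, [0, 0, 0.1], 0],
    [0, [-0.15, 0.4, 0.14], 0],
    [0, [-0.15, 0.4, 0.14], 0],
    [0, [-0.15, 0.4, 0.14], 0]
  ]
}}

```text
clock: 9.3
ee_pos: [0.4751, 0.0181, 0.0399]
tcp_rot: [0.674, 0.739, 0.0, 0.0]
ft_force: [-0.1, 0.1, 0.4]
opening: 0.091
grip_force: 0.0
```

Call:
{"method": "play_rows", "body": {
  "series": [
    [0, [-0.1415, 0.418, 0], -0.021],
    [0, [-0.1415, 0.418, 0], -0.021],
    [0, [-0.1415, 0.418, 0], -0.021],
    [0, [-0.1415, 0.418, 0], -0.021],
    [0, [-0.1415, 0.418, -0.08], -0.021],
    [0, [-0.1415, 0.418, -0.11], -0.021],
    [0, [-0.1415, 0.418, -0.11], -0.021],
    [0, [-0.1415, 0.418, -0.11], -0.021]
  ]
}}

```text
clock: 10.3
ee_pos: [0.4054, 0.2258, -0.0149]
tcp_rot: [0.698, 0.716, 0.0, 0.0]
ft_force: [0.3, -0.6, -0.1]
opening: 0.0952
grip_force: 0.0
```

```bash
python3 - <<'E'
from h import *
p,d=snap('top','t2')
u,v=np.array([137,269])/6+[340,180]
print(piece('top',p,d,int(u),int(v),.020,.0145,.03))
p,d=snap('side','s4');H=heights('side',d);a=cv2.imread('pics/s4.png')
b=cv2.imread('pics/t2.png');cv2.imwrite('pics/c4.png',np.vstack([cv2.resize(b[180:267,340:470],(450,300)),cv2.resize(a[300:420,180:360],(450,300))]))
E
```

```text
(405, array([ 541.9, -157. ]), [array([ 542.4, -156.9]), array([38.1, 39.3]), np.float64(46.1)])
```

View pics/c4.png

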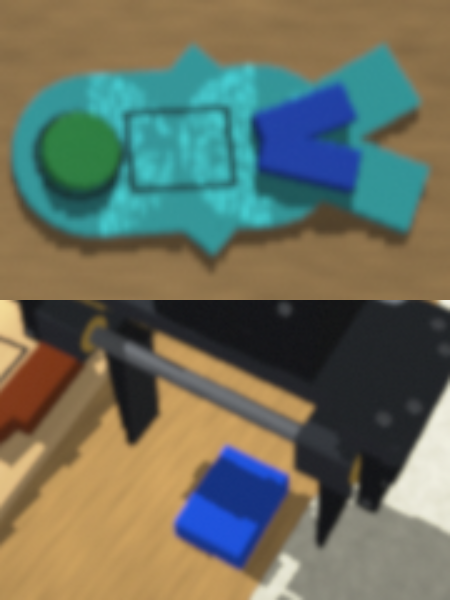

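Green lies in its ring, within about 1 mm, and the fingers straddle the blue piece centrally. I'll descend and grasp it.

Call:
{"method": "play_rows", "body": {
  "series": [
    [0, [0, 0, -0.03], 0],
    [0, [0, 0, -0.042], 0],
    [0, [0, 0, -0.042], 0],
    [1, [0, 0, -0.042], 0],
    [1, [0, 0, -0.042], 0],
    [1, [0, 0, -0.042], 0],
    [1, [0, 0, -0.042], 0],
    [1, [0, 0, -0.042], 0]
  ]
}}

```text
clock: 11.4
ee_pos: [0.4051, 0.2258, -0.0364]
tcp_rot: [0.698, 0.716, 0.0, 0.0]
ft_force: [-0.8, -0.1, 0.1]
opening: 0.0506
grip_force: 0.0
```

Call:
{"method": "play_rows", "body": {
  "series": [
    [1, [0, 0, 0], 0],
    [1, [0, 0, 0], 0],
    [1, [0, 0, 0], 0],
    [1, [0, 0, 0], 0],
    [1, [0, 0, 0], 0],
    [1, [0, 0, 0.04], 0],
    [1, [0, 0, 0.08], 0],
    [1, [0, 0, 0.08], 0]
  ]
}}

```text
clock: 12.4
ee_pos: [0.4057, 0.226, 0.0044]
tcp_rot: [0.698, 0.716, 0.001, 0.001]
ft_force: [-0.1, -0.1, -1.3]
opening: 0.0355
grip_force: 20.0
```

Call:
{"method": "play_rows", "body": {
  "series": [
    [1, [0.28, -0.873, 0], 0.021],
    [1, [0.28, -0.873, 0], 0.021],
    [1, [0.28, -0.873, 0], 0.021],
    [1, [0.28, -0.873, 0], 0.021],
    [1, [0.28, -0.873, 0], 0.021],
    [1, [0.28, -0.873, 0], 0.021],
    [1, [0.28, -0.873, 0], 0.021],
    [1, [0.28, -0.873, 0], 0.021]
  ]
}}

```text
clock: 13.4
ee_pos: [0.5454, -0.2139, 0.0023]
tcp_rot: [0.675, 0.738, 0.0, 0.0]
ft_force: [-1.0, -0.1, -1.1]
opening: 0.036
grip_force: 20.0
```

Call:
{"method": "play_rows", "body": {
  "series": [
    [1, [0, 0, -0.04], 0],
    [1, [0, 0, -0.04], 0],
    [1, [0, 0, -0.04], 0],
    [1, [0, 0, -0.04], 0],
    [1, [0, 0, -0.04], 0],
    [1, [0, 0, -0.04], 0],
    [1, [0, 0, -0.04], 0],
    [1, [0, 0, -0.04], 0]
  ]
}}

```text
clock: 14.4
ee_pos: [0.5451, -0.2108, -0.0164]
tcp_rot: [0.674, 0.739, 0.0, 0.0]
ft_force: [0.5, 1.4, -0.5]
opening: 0.0361
grip_force: 20.0
```

Call:
{"method": "play_rows", "body": {
  "series": [
    [1, [0, 0, -0.015], 0],
    [1, [0, 0, -0.023], 0],
    [1, [0, 0, -0.023], 0],
    [0.4, [0, 0, -0.023], 0],
    [0.4, [0, 0, -0.023], 0],
    [0.4, [0, 0, -0.023], 0],
    [0.4, [0, 0, 0.03], 0],
    [0.4, [0, 0, 0.1], 0]
  ]
}}

```text
clock: 15.4
ee_pos: [0.5446, -0.2105, 0.0336]
tcp_rot: [0.674, 0.739, -0.0, -0.001]
ft_force: [-0.3, 0.8, 0.4]
opening: 0.0569
grip_force: 0.0
```

Call:
{"method": "play_rows", "body": {
  "series": [
    [0.4, [-0.277, -0.008, 0], 0],
    [0.4, [-0.277, -0.008, 0], 0],
    [0.4, [-0.277, -0.008, 0], 0],
    [0.4, [-0.277, -0.008, -0.06], 0],
    [0.4, [-0.277, -0.008, -0.12], 0],
    [0.4, [-0.277, -0.008, -0.14], 0],
    [0.4, [-0.277, -0.008, -0.14], 0],
    [1, [-0.277, -0.008, -0.14], 0]
  ]
}}

```text
clock: 16.4
ee_pos: [0.4071, -0.215, -0.0361]
tcp_rot: [0.674, 0.739, 0.0, 0.0]
ft_force: [0.4, 0.2, -0.4]
opening: 0.052
grip_force: 0.0
```

Call:
{"method": "play_rows", "body": {
  "series": [
    [1, [0, 0, 0], 0],
    [1, [0, 0, 0], 0],
    [1, [0, 0, 0], 0],
    [1, [0, 0, 0], 0],
    [1, [0, 0, 0], 0],
    [1, [0, 0, 0], 0],
    [1, [0, 0, 0.05], 0],
    [1, [0, 0, 0.1], 0]
  ]
}}

```text
clock: 17.4
ee_pos: [0.4063, -0.2146, 0.0138]
tcp_rot: [0.674, 0.739, -0.0, -0.001]
ft_force: [-0.1, 0.5, -0.0]
opening: 0.0213
grip_force: 20.0
```

```bash
python3 - <<'E'
from h import *
s=r.get_state();print(s['ee_pos'],s['opening'],s['grip_force'])
p,d=snap('top','t3')
u,v=np.array([137,269])/6+[340,180]; print(piece('top',p,d,int(u),int(v),.020,.0145,.03))
u,v=np.array([312,258])/6+[340,180]; print(piece('top',p,d,int(u),int(v),.020,.0145,.03))
b=cv2.imread('pics/t3.png');cv2.imwrite('pics/c5.png',cv2.resize(b[180:300,340:470],(650,600),interpolation=cv2.INTER_CUBIC))
E
```

```text
[ 0.4062946  -0.21458706  0.01384181] 0.02133966186535158 19.999945163726807
(409, array([ 541.8, -156.8]), [array([ 541.6, -157. ]), array([39.2, 38.5]), np.float64(0.2)])
(569, array([ 545. , -208.4]), [array([ 544.9, -208.2]), array([36.5, 48.9]), np.float64(5.5)])
```

View pics/c5.png

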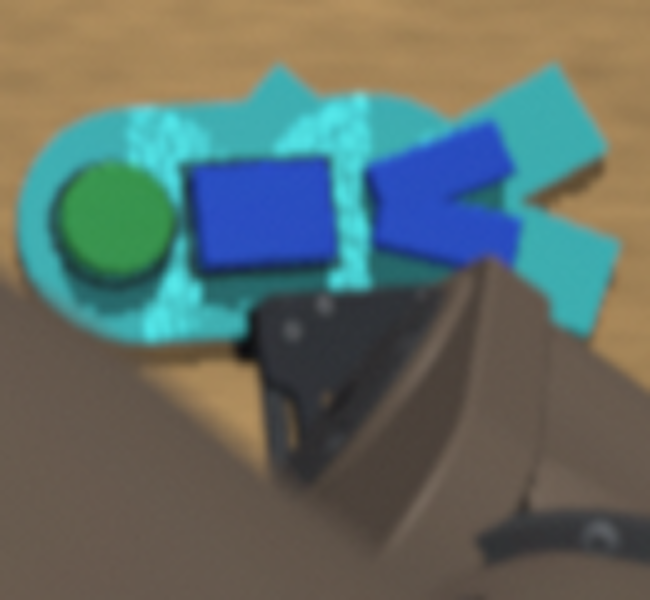

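Blue lies inside its outline at (262,213), yaw 5.5°, and green is at (115,220). Next, black goes on top of green.

Call:
{"method": "play_rows", "body": {
  "series": [
    [1, [0.27, 0.115, 0], 0],
    [1, [0.27, 0.115, 0], 0],
    [1, [0.27, 0.115, 0], 0],
    [1, [0.27, 0.115, 0], 0],
    [1, [0.27, 0.115, 0], 0],
    [1, [0.27, 0.115, -0.04], 0],
    [1, [0.27, 0.115, -0.052], 0],
    [1, [0.27, 0.115, -0.052], 0]
  ]
}}

```text
clock: 18.45
ee_pos: [0.5409, -0.1576, -0.0126]
tcp_rot: [0.674, 0.739, -0.0, -0.0]
ft_force: [-0.4, 0.3, -0.1]
opening: 0.0211
grip_force: 20.0
```

Call:
{"method": "play_rows", "body": {
  "series": [
    [1, [0, 0, -0.007], 0],
    [1, [0, 0, -0.007], 0],
    [1, [0, 0, -0.007], 0],
    [0.6, [0, 0, -0.007], 0],
    [0.6, [0, 0, -0.007], 0],
    [0.6, [0, 0, -0.007], 0],
    [0.6, [0, 0, 0.03], 0],
    [0.6, [0, 0, 0.1], 0]
  ]
}}

```text
clock: 19.45
ee_pos: [0.5409, -0.157, 0.0372]
tcp_rot: [0.674, 0.739, -0.0, -0.001]
ft_force: [0.2, -0.1, 0.3]
opening: 0.0382
grip_force: 0.0
```

Call:
{"method": "play_rows", "body": {
  "series": [
    [0.3, [-0.15, 0.272, 0], 0.1056],
    [0.3, [-0.15, 0.272, 0], 0.1056],
    [0.3, [-0.15, 0.272, 0], 0.1056],
    [0.3, [-0.15, 0.272, 0], 0.1056],
    [0.3, [-0.15, 0.272, -0.06], 0.1056],
    [0.3, [-0.15, 0.272, -0.12], 0.1056],
    [0.3, [-0.15, 0.272, -0.148], 0.1056],
    [0.3, [-0.15, 0.272, -0.148], 0.1056]
  ]
}}

```text
clock: 20.45
ee_pos: [0.4669, -0.0218, -0.0368]
tcp_rot: [0.543, 0.84, -0.0, -0.0]
ft_force: [0.1, -1.0, 1.0]
opening: 0.0664
grip_force: 0.0
```

Call:
{"method": "play_rows", "body": {
  "series": [
    [1, [0, 0, 0], 0],
    [1, [0, 0, 0], 0],
    [1, [0, 0, 0], 0],
    [1, [0, 0, 0], 0],
    [1, [0, 0, 0], 0],
    [1, [0, 0, 0], 0],
    [1, [0, 0, 0.05], 0],
    [1, [0, 0, 0.1], 0]
  ]
}}

```text
clock: 21.45
ee_pos: [0.4662, -0.0212, 0.0138]
tcp_rot: [0.543, 0.84, -0.0, -0.001]
ft_force: [0.1, -0.3, -0.5]
opening: 0.0358
grip_force: 20.0
```

Call:
{"method": "play_rows", "body": {
  "series": [
    [1, [0.207, 0.506, 0], 0.398],
    [1, [0.207, 0.506, 0], 0.398],
    [1, [0.207, 0.506, 0], 0.398],
    [1, [0.207, 0.506, 0], 0.398],
    [1, [0.207, 0.506, 0], 0.398],
    [1, [0.207, 0.506, 0], 0.398],
    [1, [0.207, 0.506, 0], 0.398],
    [1, [0.207, 0.506, 0], 0.398]
  ]
}}

```text
clock: 22.45
ee_pos: [0.5698, 0.2318, 0.0132]
tcp_rot: [-0.051, 0.999, -0.0, -0.0]
ft_force: [0.3, 0.2, -1.1]
opening: 0.0359
grip_force: 20.0
```

```bash
python3 - <<'E'
from h import *
s=r.get_state();print(s['ee_pos'],s['tcp_rot'])
p,d=snap('top','t4')
print(piece('top',p,d,int(137/6+340),int(269/6+180),.020,.0145,.027),piece('top',p,d,int(137/6+340),int(269/6+180),.032,.027,.04))
b=cv2.imread('pics/t4.png');a,_=snap('side','s5');a=cv2.imread('pics/s5.png')
cv2.imwrite('pics/c6.png',np.vstack([cv2.resize(b[180:267,340:470],(450,300)),cv2.resize(a[270:420,90:315],(450,300))]))
E
```

```text
[0.56979143 0.23178704 0.01321824] [-5.13307228e-02  9.98681650e-01 -2.11339253e-05 -3.43545799e-04]
(234761, array([570.8,  -9.8]), [array([589.3, -10.1]), array([ 755.3, 1061.7]), np.float64(1.7)]) (126, array([ 541.9, -157.1]), [array([ 542. , -156.8]), array([19.3, 20.9]), np.float64(1.6)])
```

View pics/c6.png

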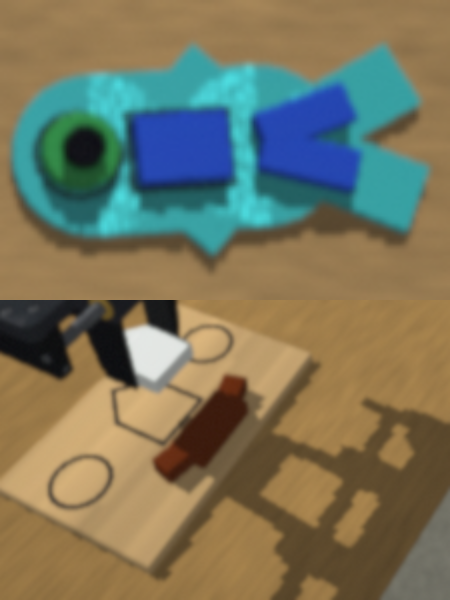

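The black eye sits in the middle of green, and the sail is held above its outline with its foot towards the hull. Lowering it now.

Call:
{"method": "play_rows", "body": {
  "series": [
    [1, [0, 0, -0.05], 0],
    [1, [0, 0, -0.075], 0],
    [1, [0, 0, -0.083], 0],
    [1, [0, 0, -0.083], 0],
    [1, [0, 0, -0.083], 0],
    [0.5, [0, 0, -0.083], 0],
    [0.5, [0, 0, -0.083], 0],
    [0.5, [0, 0, -0.083], 0]
  ]
}}

```text
clock: 23.55
ee_pos: [0.5701, 0.2318, -0.0279]
tcp_rot: [-0.052, 0.999, 0.0, 0.0]
ft_force: [-1.1, 0.2, -0.5]
opening: 0.047
grip_force: 0.0
```

Call:
{"method": "play_rows", "body": {
  "series": [
    [0.5, [0, 0, 0.05], 0],
    [0.5, [0, 0, 0.12], 0],
    [0.5, [0.233, -0.47, 0.12], -0.5],
    [0.5, [0.233, -0.47, 0.12], -0.5],
    [0.5, [0.233, -0.47, 0.12], -0.5],
    [0.5, [0.233, -0.47, 0.12], -0.5],
    [0.5, [0.233, -0.47, 0.12], -0.5],
    [0.5, [0.233, -0.47, 0.12], -0.5]
  ]
}}

```text
clock: 24.55
ee_pos: [0.6869, -0.005, 0.0317]
tcp_rot: [0.493, 0.87, -0.0, -0.0]
ft_force: [-0.2, 0.7, 0.1]
opening: 0.0477
grip_force: 0.0
```

```bash
python3 - <<'E'
from h import *
s=r.get_state();q=s['tcp_rot'];print(s['ee_pos'],np.degrees(2*np.arctan2(q[1],q[0]))-90)
p,d=snap('top','t5')
print(piece('top',p,d,int(400/6.667+85),int(250/6.667+165),.020,.0145,.03))
E
```

```text
[ 0.68686402 -0.00500743  0.03171108] 30.987243479852623
(235200, array([570.7, -10.1]), [array([589.3, -10.1]), array([ 755.3, 1061.7]), np.float64(1.7)])
```

Call:
{"method": "play_rows", "body": {
  "series": [
    [0.4, [0, 0, 0], -0.142],
    [0.4, [0, 0, 0], -0.142],
    [0.4, [0, 0, -0.06], -0.142],
    [0.4, [0, 0, -0.12], -0.142],
    [0.4, [0, 0, -0.137], -0.142],
    [0.4, [0, 0, -0.137], -0.142],
    [0.4, [0, 0, -0.137], -0.142],
    [1, [0, 0, -0.137], -0.142]
  ]
}}

```text
clock: 25.6
ee_pos: [0.6869, -0.0033, -0.0358]
tcp_rot: [0.669, 0.743, 0.0, 0.0]
ft_force: [0.2, -1.2, -0.5]
opening: 0.0516
grip_force: 0.0
```

Call:
{"method": "play_rows", "body": {
  "series": [
    [1, [0, 0, 0], 0],
    [1, [0, 0, 0], 0],
    [1, [0, 0, 0], 0],
    [1, [0, 0, 0], 0],
    [1, [0, 0, 0], 0],
    [1, [0, 0, 0], 0],
    [1, [0, 0, 0.05], 0],
    [1, [0, 0, 0.1], 0]
  ]
}}

```text
clock: 26.6
ee_pos: [0.6862, -0.0032, 0.0136]
tcp_rot: [0.67, 0.743, -0.0, -0.0]
ft_force: [0.3, 0.8, -0.7]
opening: 0.0316
grip_force: 20.0
```

```bash
python3 - <<'E'
from h import *
s=r.get_state();q=s['tcp_rot'];print(s['ee_pos'],np.degrees(2*np.arctan2(q[1],q[0]))-90)
p,d=snap('top','t6')
H=heights('top',d);print((H[195:225,125:165]>.0145).sum())
try: print(piece('top',p,d,143,203,.020,.0145,.03))
except Exception as e: print(e)
b=cv2.imread('pics/t6.png');cv2.imwrite('pics/c7.png',cv2.resize(b[165:255,85:205],(800,600),interpolation=cv2.INTER_CUBIC))
E
```

```text
[ 0.68624543 -0.00323308  0.01363021] 5.906908522657389
1200
(235200, array([570.7, -10.1]), [array([589.3, -10.1]), array([ 755.3, 1061.7]), np.float64(1.7)])
```

View pics/c7.png

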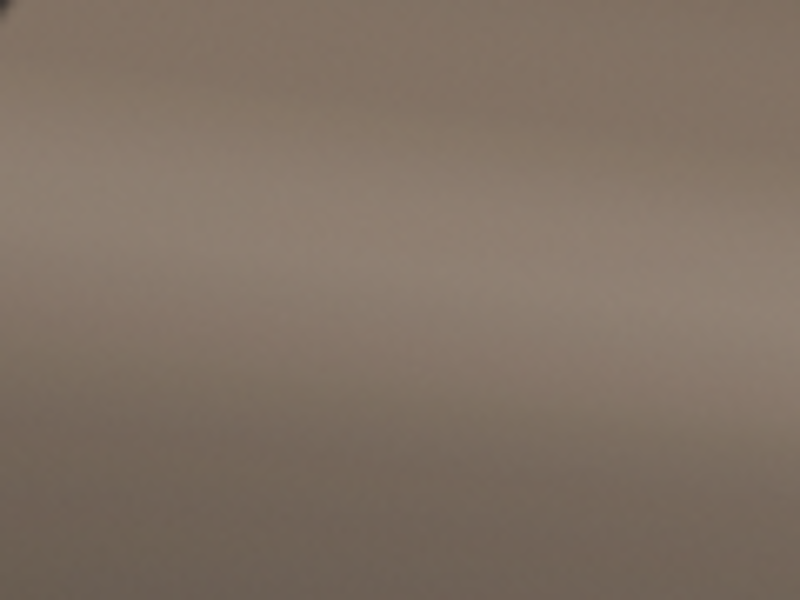

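The arm hides the boat board in this view. I'll place amber next and check both pieces afterwards.

Call:
{"method": "play_rows", "body": {
  "series": [
    [1, [-0.24, 0.598, 0], 0],
    [1, [-0.24, 0.598, 0], 0],
    [1, [-0.24, 0.598, 0], 0],
    [1, [-0.24, 0.598, 0], 0],
    [1, [-0.24, 0.598, 0], 0],
    [1, [-0.24, 0.598, 0], 0],
    [1, [-0.24, 0.598, 0], 0],
    [1, [-0.24, 0.598, 0], 0]
  ]
}}

```text
clock: 27.65
ee_pos: [0.5672, 0.2944, 0.0133]
tcp_rot: [0.67, 0.742, -0.0, 0.0]
ft_force: [0.3, -0.2, -0.2]
opening: 0.0314
grip_force: 20.0
```

Call:
{"method": "play_rows", "body": {
  "series": [
    [1, [0, 0, -0.05], 0],
    [1, [0, 0, -0.075], 0],
    [1, [0, 0, -0.083], 0],
    [1, [0, 0, -0.083], 0],
    [1, [0, 0, -0.083], 0],
    [0.5, [0, 0, -0.083], 0],
    [0.5, [0, 0, -0.083], 0],
    [0.5, [0, 0, -0.083], 0]
  ]
}}

```text
clock: 28.65
ee_pos: [0.5666, 0.2958, -0.0279]
tcp_rot: [0.67, 0.743, 0.0, 0.0]
ft_force: [0.7, 0.3, -0.4]
opening: 0.0471
grip_force: 0.0
```

Call:
{"method": "play_rows", "body": {
  "series": [
    [0.5, [0, 0, 0.05], 0],
    [0.5, [0, 0, 0.14], 0],
    [0.5, [0, 0, 0.24], 0],
    [0.3, [-0.5, 0.4, 0.3], 0],
    [0.3, [-0.5, 0.4, 0.3], 0],
    [0.3, [-0.5, 0.4, 0.3], 0],
    [0.3, [-0.5, 0.4, 0.3], 0],
    [0.3, [-0.5, 0.4, 0.3], 0]
  ]
}}

```text
clock: 29.65
ee_pos: [0.3219, 0.4912, 0.1216]
tcp_rot: [0.67, 0.743, 0.0, 0.0]
ft_force: [1.0, 1.4, -0.0]
opening: 0.0668
grip_force: 0.0
```

```bash
python3 - <<'E'
from h import *
s=r.get_state();print(s['ee_pos'],s['clock'])
p,d=snap('top','t7');snap('side','s7')
for k,(u,v,z) in {'sail':(143,203,.02),'amber':(108,203,.02),'green':(362,230,.02),'blue':(392,223,.02),'grey':(222,304,.01),'rose':(326,306,.01)}.items():
    try: print(k,piece('top',p,d,u,v,z,z-.0055 if z>.01 else .006,.03))
    except Exception as e: print(k,e)
b=cv2.imread('pics/t7.png');cv2.imwrite('pics/c8.png',np.hstack([cv2.resize(b[165:255,85:205],(400,300),interpolation=cv2.INTER_CUBIC),cv2.resize(b[180:267,340:470],(400,300))]))
E
```

```text
[0.32191767 0.49116996 0.12156291] 29.65
sail (532, array([567.6, 228.9]), [array([571.7, 228.1]), array([54.4, 36.9]), np.float64(4.6)])
amber (260, array([566.8, 294.8]), [array([567. , 294.8]), array([31.1, 29.9]), np.float64(4.9)])
green (290, array([ 540.8, -155.9]), [array([ 541.6, -157. ]), array([39.2, 38.5]), np.float64(0.2)])
blue (566, array([ 545. , -208.6]), [array([ 545. , -208.2]), array([36.3, 49. ]), np.float64(5.5)])
grey (239, array([397. ,  82.8]), [array([397. ,  82.8]), array([21.9, 31.8]), np.float64(9.7)])
rose (247, array([398.1, -94.5]), [array([398.2, -94.4]), array([23.9, 30. ]), np.float64(67.2)])
```

View pics/c8.png

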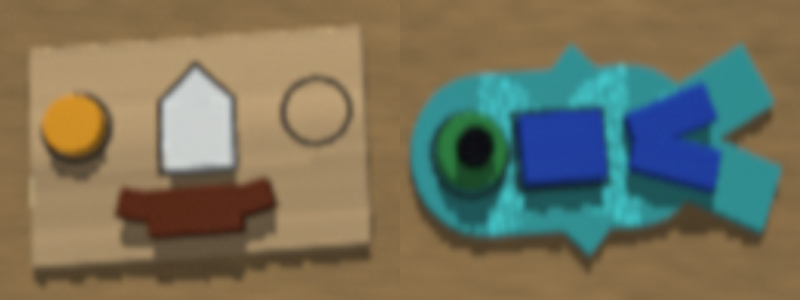

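The top picture shows every piece in place and flat. The height measurement puts the sail about 3–4 mm off its outline, towards the right and the hull. I'll cross-check with the side camera's depth.

```bash
python3 - <<'E'
from h import *
for n,tag in(('top','t7'),('side','s7')):
    f=np.load(f'pics/{tag}.npz');p=f['p'].astype(int);d=f['d'];H=heights(n,d)
    K,R,t=model(n)
    def proj(X): q=K@(R@np.array(X)+t);return q[:2]/q[2]
    for nm,X,ok in(('sail',[.570,.231,.02],(p.min(2)>150)),('amber',[.567,.295,.02],(p[...,0]-p[...,2]>110)),('hull',[.524,.2275,.02],(p[...,0]-p[...,1]>40))):
        u,v=np.round(proj(X)).astype(int)
        for lab,mk in(('H',(H>.0155)&(H<.03)),('C',ok)):
            sub=np.zeros(mk.shape,bool);sub[max(v-40,0):v+40,max(u-45,0):u+45]=1
            _,l=cv2.connectedComponents((mk&sub).astype(np.uint8),connectivity=4)
            if not l[v,u]: print(n,nm,lab,'none',p[v,u],H[v,u]);continue
            w=np.array([world(n,a,b,.02)[:2] for b,a in np.argwhere(l==l[v,u])])*1000
            rc=cv2.minAreaRect(w.astype(np.float32));print(n,nm,lab,len(w),w.mean(0).round(1),[np.round(x,1) for x in rc],'medH',np.median(H[l==l[v,u]]).round(4))
E
```

```text
top sail H 526 [567.8 229. ] [array([571.8, 229. ]), array([54. , 35.3]), np.float64(4.6)] medH 0.02
top sail C 506 [567.4 229.4] [array([570.9, 229. ]), array([52.2, 35.1]), np.float64(4.6)] medH 0.0201
top amber H 253 [566.9 295. ] [array([567. , 294.8]), array([31.1, 29.9]), np.float64(4.9)] medH 0.0202
top amber C 249 [566.6 295.1] [array([566.7, 295.3]), array([30.8, 29.9]), np.float64(68.3)] medH 0.0202
top hull H 601 [524.1 227. ] [array([523., 227.]), array([27.7, 83.7]), np.float64(6.0)] medH 0.0202
top hull C 453 [523.9 227. ] [array([522.9, 227. ]), array([22.5, 76.8]), np.float64(4.7)] medH 0.0203
side sail H 812 [565.7 232.6] [array([569.4, 232.8]), array([56.1, 39. ]), np.float64(6.6)] medH 0.0202
side sail C 711 [567.5 232.1] [array([571.4, 232.1]), array([52.3, 35.5]), np.float64(5.6)] medH 0.0204
side amber H 520 [565.1 298.8] [array([565.3, 298.4]), array([33.1, 32.1]), np.float64(1.6)] medH 0.0202
side amber C 554 [564.8 299.6] [array([564.7, 298.8]), array([31.5, 36.3]), np.float64(82.4)] medH 0.0202
side hull H 1011 [522.1 233. ] [array([521.4, 231.2]), array([29.9, 85.5]), np.float64(5.7)] medH 0.0201
side hull C 737 [523.2 232.8] [array([522.5, 231.5]), array([23.4, 79.5]), np.float64(5.8)] medH 0.0202
```

Relative to the hull, both cameras put the sail about 2.5 mm too close to the hull and 3–4 mm to the right. I'll regrasp it and shift it.

Call:
{"method": "play_rows", "body": {
  "series": [
    [0.45, [0.492, -0.523, 0], 0.5],
    [0.45, [0.492, -0.523, 0], 0.5],
    [0.45, [0.492, -0.523, 0], 0.5],
    [0.45, [0.492, -0.523, 0], 0.5],
    [0.45, [0.492, -0.523, 0], 0.5],
    [0.45, [0.492, -0.523, 0], 0.5],
    [0.45, [0.492, -0.523, 0], 0.5],
    [0.45, [0.492, -0.523, 0], 0.5]
  ]
}}

```text
clock: 30.75
ee_pos: [0.5705, 0.2268, 0.1209]
tcp_rot: [0.015, 1.0, -0.0, -0.0]
ft_force: [-0.5, -0.2, 0.1]
opening: 0.0526
grip_force: 0.0
```

Call:
{"method": "play_rows", "body": {
  "series": [
    [0.45, [0, 0, 0], 0],
    [0.45, [0, 0, 0], 0],
    [0.45, [0, 0, 0], 0],
    [0.45, [0, 0, 0], 0],
    [0.45, [0, 0, 0], 0],
    [0.45, [0, 0, 0], 0],
    [0.45, [0, 0, 0], 0],
    [0.45, [0, 0, 0], 0]
  ]
}}

```text
clock: 31.75
ee_pos: [0.5696, 0.2286, 0.1212]
tcp_rot: [0.017, 1.0, 0.0, 0.0]
ft_force: [0.3, 0.5, -0.2]
opening: 0.0527
grip_force: 0.0
```

```bash
python3 - <<'E'
from h import *
s=r.get_state();q=s['tcp_rot'];print(s['ee_pos']*1000,np.degrees(2*np.arctan2(q[1],q[0]))-90)
E
```

```text
[569.62694778 228.62039106 121.19283256] 88.0091665638505
```

Call:
{"method": "play_rows", "body": {
  "series": [
    [0.45, [-0.003, 0.0024, 0], 0.044],
    [0.45, [-0.003, 0.0024, -0.1], 0.044],
    [0.45, [-0.003, 0.0024, -0.2], 0.044],
    [0.45, [-0.003, 0.0024, -0.25], 0.044],
    [0.45, [-0.003, 0.0024, -0.28], 0.044],
    [0.45, [-0.003, 0.0024, -0.298], 0.044],
    [0.45, [-0.003, 0.0024, -0.298], 0.044],
    [0.45, [-0.003, 0.0024, -0.298], 0.044]
  ]
}}

```text
clock: 32.75
ee_pos: [0.5686, 0.23, -0.0269]
tcp_rot: [-0.052, 0.999, 0.0, 0.001]
ft_force: [-0.3, 0.6, 0.1]
opening: 0.0523
grip_force: 0.0
```

Call:
{"method": "play_rows", "body": {
  "series": [
    [1, [0, 0, 0], 0],
    [1, [0, 0, 0], 0],
    [1, [0, 0, 0], 0],
    [1, [0, 0, 0], 0],
    [1, [0, 0, 0], 0],
    [1, [0, 0, 0], 0],
    [1, [0, 0, 0.01], 0],
    [1, [0, 0, 0.01], 0]
  ]
}}

```text
clock: 33.75
ee_pos: [0.5682, 0.2298, -0.0226]
tcp_rot: [-0.052, 0.999, 0.0, 0.0]
ft_force: [-0.3, 0.4, -0.6]
opening: 0.0358
grip_force: 20.0
```

```bash
python3 - <<'E'
from h import *
s=r.get_state();q=s['tcp_rot'];print(s['ee_pos']*1000,np.degrees(2*np.arctan2(q[1],q[0]))-90,s['opening'],s['grip_force'])
E
```

```text
[568.24620695 229.81792786 -22.55564735] 95.92736062031702 0.035809059676584286 19.999830722808838
```

Call:
{"method": "play_rows", "body": {
  "series": [
    [1, [0.0044, 0.007, 0], 0],
    [1, [0.0044, 0.007, 0], 0],
    [1, [0.0044, 0.007, 0], 0],
    [1, [0.0044, 0.007, -0.01], 0],
    [1, [0.0044, 0.007, -0.01], 0],
    [1, [0.0044, 0.007, -0.01], 0],
    [0.5, [0.0044, 0.007, -0.01], 0],
    [0.5, [0.0044, 0.007, -0.01], 0]
  ]
}}

```text
clock: 34.75
ee_pos: [0.5701, 0.2332, -0.028]
tcp_rot: [-0.052, 0.999, -0.0, -0.0]
ft_force: [0.8, -0.1, -0.2]
opening: 0.0465
grip_force: 0.0
```

Call:
{"method": "play_rows", "body": {
  "series": [
    [0.5, [0, 0, 0], 0],
    [0.5, [0, 0, 0.05], 0],
    [0.5, [0, 0, 0.14], 0],
    [0.5, [0, 0, 0.26], 0],
    [0.5, [-0.5, 0.5, 0.3], 0],
    [0.5, [-0.5, 0.5, 0.3], 0],
    [0.5, [-0.5, 0.5, 0.3], 0],
    [0.5, [-0.5, 0.5, 0.3], 0]
  ]
}}

```text
clock: 35.75
ee_pos: [0.3923, 0.411, 0.1166]
tcp_rot: [-0.052, 0.999, 0.0, 0.0]
ft_force: [0.6, -0.1, 0.7]
opening: 0.0474
grip_force: 0.0
```

Call:
{"method": "play_rows", "body": {
  "series": [
    [0.5, [-0.1, 0.15, 0], 0],
    [0.5, [-0.1, 0.15, 0], 0],
    [0.5, [-0.1, 0.15, 0], 0],
    [0.5, [-0.1, 0.15, 0], 0],
    [0.5, [-0.1, 0.15, 0], 0],
    [0.5, [-0.1, 0.15, 0], 0],
    [0.5, [-0.1, 0.15, 0], 0],
    [0.5, [-0.1, 0.15, 0], 0]
  ]
}}

```text
clock: 36.75
ee_pos: [0.344, 0.4847, 0.1164]
tcp_rot: [-0.052, 0.999, 0.0, 0.0]
ft_force: [-0.0, -0.7, -0.1]
opening: 0.0473
grip_force: 0.0
```

```bash
python3 - <<'E'
from h import *
snap('top','t8');snap('side','s8')
for n,tag in(('top','t8'),('side','s8')):
    f=np.load(f'pics/{tag}.npz');p=f['p'].astype(int);d=f['d']
    K,R,t=model(n)
    for nm,X,ok in(('sail',[.570,.231,.02],(p.min(2)>150)),('amber',[.567,.295,.02],(p[...,0]-p[...,2]>110)),('hull',[.524,.2275,.02],(p[...,0]-p[...,1]>40))):
        q=K@(R@np.array(X)+t);u,v=np.round(q[:2]/q[2]).astype(int)
        sub=np.zeros(ok.shape,bool);sub[max(v-40,0):v+40,max(u-45,0):u+45]=1
        _,l=cv2.connectedComponents((ok&sub).astype(np.uint8),connectivity=4)
        if not l[v,u]: print(n,nm,'none');continue
        w=np.array([world(n,a,b,.02)[:2] for b,a in np.argwhere(l==l[v,u])])*1000
        rc=cv2.minAreaRect(w.astype(np.float32));print(n,nm,w.mean(0).round(1),[np.round(x,1) for x in rc])
b=cv2.imread('pics/t8.png');a=cv2.imread('pics/s8.png');k=cv2.INTER_CUBIC
cv2.imwrite('pics/c9.png',np.vstack([np.hstack([cv2.resize(b[165:255,85:205],(400,300),interpolation=k),cv2.resize(b[180:267,340:470],(400,300),interpolation=k)]),np.hstack([cv2.resize(a[265:400,80:260],(400,300),interpolation=k),cv2.resize(a[145:220,290:390],(400,300),interpolation=k)])]))
E
```

```text
top sail [569.9 231.3] [array([572.9, 230.9]), array([51.9, 35.1]), np.float64(4.6)]
top amber [566.6 295.1] [array([566.7, 295.3]), array([30.8, 29.9]), np.float64(68.3)]
top hull [523.9 227.1] [array([523.3, 226.9]), array([23.3, 76.9]), np.float64(5.9)]
side sail [569.8 233.8] [array([573.7, 233.9]), array([52.2, 35.6]), np.float64(5.7)]
side amber [567.1 291.5] [array([566.8, 290.2]), array([31.1, 15.8]), np.float64(5.5)]
side hull [523.1 232.6] [array([522.3, 231.2]), array([23.7, 80.1]), np.float64(5.7)]
```

View pics/c9.png

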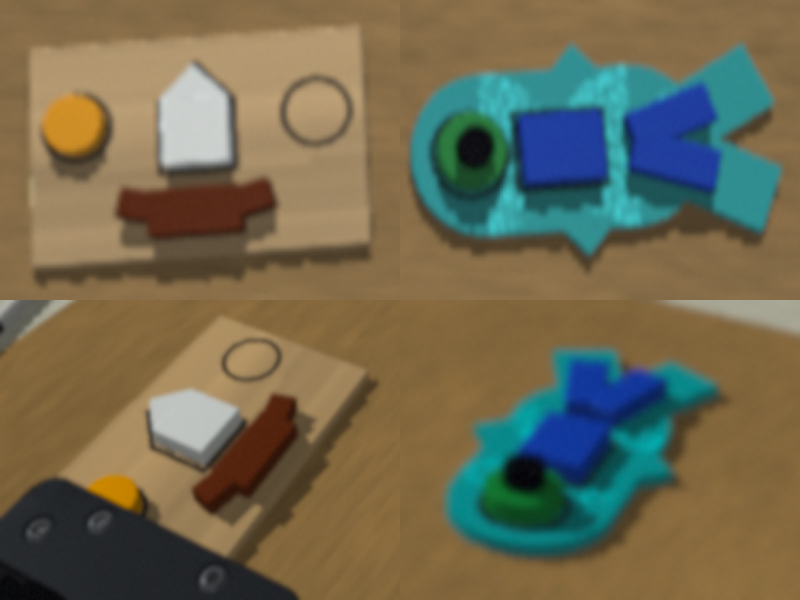

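The sail now sits within about 1–2 mm of its outline. Amber, green, blue and black are all inside theirs and flat, and the right-hand ring is empty. The gripper is clear, so I'm handing in.

```bash
python3 -c "
from station import r
print(r.finish_job())"
```

```text
the job is handed in; nothing more can be done
None
```

Both pictures are laid and the job is handed in at about 37 s: all five pieces lie flat in or within about 1–2 mm of their outlines (the sail is the loosest fit), and the rose and grey scraps and the right-hand ring are untouched.

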